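# Roll a copper cap round the corner post into its squaring jig

### The job

The square copper cap lies on the plate of the squaring jig with its notched edge facing the wrong way. Sliding it flat on the plate, never lifting it, push it against the fixed corner post so that it rolls round the post a quarter turn and its notch faces the tongue, then slide it fully home: notch over the tongue, edges flush against both the end stop and the side fence. Seat it by pressing it against the end stop with a steady 10 N or so for about a second; never push harder than 25 N, because soft copper dents; leave everything else where it lies, and let go of the cap.

Things in the scene. Friction and masses are not known exactly. Their poses are not given: they have to be found in the camera images.
- jig: Squaring jig fixed to the bench: dark steel plate 340 x 300 mm, 8 mm thick (top at z = 8 mm), from -190 to +150 mm in the jig's x, +-150 mm in y. Origin at bench level, z up. Stop (+x end) and fence (+y side) form a square corner; the -x and -y sides are open. Fully home, the cap's centre is at jig x = 70, y = 0 mm, its notch facing the jig's +x.
- stop: End stop with its tongue, fixed to the jig: a steel bar across the jig's far end, 22 mm high, 22 mm thick, from jig y = -80 to +70 mm; its face towards the cap is the plane jig x = 120 mm. Origin on that face, in the middle of the tongue (jig y = 0), on the plate. Axes as the jig's. Rigid: the force rises steeply on contact, so press slowly.
- fence_face (a point): Point on the face of the side fence, a steel bar 22 mm high and 18 mm thick on the left. The face is the plane jig y = +50 mm, from x = 30 to 120 mm; this point is at jig x = 70 mm.
- tongue_tip (a point): Tip of the tongue, which sticks out 15 mm from the middle of the end stop's face towards the jig's -x: 26 mm wide, 20 mm high, half-round nose. Tip at jig x = 105 mm, y = 0.
- post: Fixed upright round steel corner post at the mouth of the side fence: 16 mm diameter, 40 mm high. Origin at the centre of its foot on the plate: jig x = 15 mm, y = 58 mm, so its -y side is in line with the face of the side fence. It turns with the jig.
- cap: Loose square copper cap, 100 x 100 mm, rim 22 mm high (28 mm with the steps on top), about 0.45 kg, smooth; slides at 1 to 5 N. Origin at the centre of its underside, z up, +x towards the notched edge. It starts flat on the plate, on the -x side of the post, notch facing about the jig's -y (within 15 degrees), its left end in line with the post. Turn needed: a quarter, anticlockwise from above.
- cap_notch (a point): Mouth of the notch: centre of the cap's notched edge, at half the rim's height (50 mm along the cap's x, 11 mm up). The notch is 34 mm wide, 18 mm deep and goes through the full height.
- rivet_tin: Bystander: small metal tin, 40 mm diameter, 42 mm high, standing on the jig plate near its right far corner. Origin at its foot.
- setting_bar: Bystander: steel bar 130 x 24 x 12 mm lying on the jig plate left of the side fence. Origin at the centre of its underside, x along it.
- hammer: Bystander: hammer lying on the bench to the left, handle towards its -x. Origin in its underside.
- tape: Bystander: tape measure, 65 x 36 x 62 mm, on the bench to the left. Origin at the centre of its underside.
- seamer: Bystander: wide-jawed hand seamer with two handles, about 200 x 85 x 22 mm, on the bench to the right. Origin between the handles, x towards the jaws.
- mug: Bystander: white mug, 80 mm diameter, 90 mm high, on the bench to the near right. Origin at its foot.
Not all that is in view belongs to the job. Several things have the shape of the cap; the one meant has the colours described above.

How it is judged:
On the way, in this order (a step that is already met when the one before it is completed fails the run):
1. the cap is part-way round (its notch direction 25 to 65 degrees from the jig's x) while it bears on the corner post (angle between the x axis of cap and the x axis of jig, either way round between 0.436 and 1.134 rad and contact force between cap and post above 0.3 N).
2. notch over the tongue, the fingers press the cap against the end stop with a steady 7 to 14 N for 0.7 s (angle between the x axis of cap and the x axis of jig, either way round below 0.1 rad and x of cap_notch in the frame of jig above 0.115 m and contact force between cap and stop above 1 N and contact force between cap and the fingers between 7 and 14 N), for 0.7 s.
At the end, for the whole second after the job is handed in: The cap lies flat and still on the plate with its notch over the tongue, notch facing the end stop within 2.3 degrees, its edges within 1.5 mm of the end stop and of the side fence, and nothing is touching it but the jig (x of cap in the frame of jig between 0.0685 and 0.0715 m and y of cap in the frame of jig between -0.0015 and 0.0015 m and angle between the x axis of cap and the x axis of jig, either way round below 0.04 rad and x of cap_notch in the frame of jig above 0.115 m and z of cap in the frame of jig below 0.01 m and angle between cap's own z axis and vertical below 0.03 rad and linear speed of cap below 0.01 m/s and angular speed of cap below 0.05 rad/s).
It fails at once if the cap is pushed with more than 25 N (contact force between cap and the fingers above 25 N or contact force between cap and the arm above 25 N).
It fails at once if the cap is lifted (6 mm) or tipped (10 degrees) off the plate (z of cap in the frame of jig above 0.014 m or angle between cap's own z axis and vertical above 0.175 rad).
It fails at once if a bystander is moved by more than 15 mm (distance of any of rivet_tin, setting_bar, hammer, tape, seamer, mug from where it was at the start of the episode above 0.015 m).
It also fails if it takes over 72 s, if anything falls off the work surface, if the arm or the gripper's body presses on something with over 40 N, if the wrist force passes 120 N, or if a joint passes its speed limit or range.

### The arm

A 6-joint arm with a two-finger parallel gripper is mounted at the origin on the work surface. World frame = base frame: x ahead of the robot, y to its left, z up, the work surface at z = 0. Lengths are in m, angles in rad, forces in N, time in s.
With the tool pointing down it reaches from about 0.25 to 0.775 m from the base axis. Payload 4 kg.
Tool frame: the origin (TCP) lies on the centre line of the jaws, within the pads' length; the fingertips stand 22 mm ahead of it and the grasp point (between the pads) lies 3 mm ahead of it; z points along the fingers, y is the direction in which the jaws open and shut (so a half turn about z gives the same grasp; the last joint's range is limited). The gripper opens to 94 mm and grips with 3 to 60 N. Pads are 16 mm wide; open, the fingers measure 119 mm over their backs; the gripper's body (75 mm by 177 mm) begins 78 mm behind the grasp point.
Start: joints at [1.028, 0.087, 1.371, -0, 1.684, -0.103], TCP at [0.234, 0.498, 0.228] pointing down, gripper open.
Joint ranges: [-3.1, 3.1], [-0.76, 2.03], [0.27, 2.55], [-1.08, 4.22], [0.17, 2.65], [-2.57, 2.57]. Speed limits (rad/s): [2.79, 2.79, 3.14, 3.14, 3.14, 3.14].

### API

Orientations are given as [roll, pitch, yaw] about the fixed x, y, z axes, in that order (R = Rz(yaw) Ry(pitch) Rx(roll)).
In Python, from bench import robot gives the robot as it stands. The module is installed in compiled form; this text tells all that it offers.
- The arm moves only by the shell command python3 -m inch 'ROWS'. ROWS is JSON, a list of rows, each an object with "linear": the shift along the world's x, y, z scaled (see below), a list of three; "twist": the turn about the world's z scaled (see below); "gripper": the opening, from 0 (shut) to 1 (fully open). In form: [{"linear": [x, y, z], "twist": twist, "gripper": gripper}, ...]. A call has 1 to 10 rows; each row is the pose to reach, as a shift and turn from the pose commanded when the call began; what a row does not reach only later rows make up. The controller multiplies each number of a shift by 0.1 m and each number of a turn by 60 degrees. A row lasts 1/12 s, in which the tool goes at most 41.7 mm and 7.16 degrees, less where a joint would pass 70% of its speed; a pose out of reach is approached as far as the arm can. A call with a number of a shift or a turn outside -1 to 1 is refused whole. A call with a gripper value outside its range is refused whole. The fingers move at their own pace and stop on an object; the grip force is fixed at half the most. Time passes only in rows, so rows that repeat a pose let the fingers close. It gives the time, the measured TCP pose, the force and the opening at its end, in the units of the state.
- robot.get_obs(): the state, without advancing time (a new reading comes with each control period).
- robot.snapshot(name): name is "scene" or "top" or "wrist"; returns a dict with "image" (420x560x3 uint8, red, green, blue), "depth" (420x560 float32, m along the optical axis (not along the pixel's ray), 0 where there is no reading), "mtx" (3x3 intrinsics, pixels), "rvec" (rotation vector, rad) and "tvec" (3), from world to camera coordinates, as OpenCV has them; the wrist camera has in their place "hand_eye" (4x4, takes a point from camera to tool coordinates, whose origin is the TCP and whose axes are the flange's). Camera axes: x right, y down, z forward; pixel columns grow to the right and rows downward; lengths in m; the calibration is good to about 2 mm. A picture is of the moment at which its call begins: read the wrist's pose just before it.
- robot.close_job(): hands the job in, once; it reports no verdict.
The state is a dict: "time": time; "joint_positions": joint angles; "qvel": joint speeds; "joint_torque": joint torques, N m; "tool_pos": TCP position; "ee_rot": TCP orientation; "wrist_force": force on the tool from outside, world axes, zero at the start; "wrist_torque": the same for the moment, N m; "width": finger opening in m.
Only numpy, scipy, OpenCV 4.12 (cv2) and the standard library are available. Lean on these libraries where they do the work, as an engineer would, in place of code of your own. Each camera call takes 0.05 s, during which the arm holds its last target.

## Working session

There is one attempt and no reset: what is moved stays moved. The work goes in short steps, Python scripts to look and compute and a shell command to move; the robot and the scene stay as the last step left them, time stands still between calls to the robot, and variables do not carry over. Pictures are saved under pics/ and viewed, and the job is handed in when it is done.

```bash
mkdir -p pics; ls
python3 - <<'E'
from bench import robot
import cv2,numpy as np,pickle
o=robot.get_obs();print({k:np.round(v,3) for k,v in o.items()})
for n in ['scene','top']:
    s=robot.snapshot(n);cv2.imwrite(f'pics/{n}0.png',s['image'][:,:,::-1]);pickle.dump(s,open(f'{n}0.pkl','wb'))
    R=cv2.Rodrigues(s['rvec'])[0];print(n,-R.T@np.ravel(s['tvec']),R.T[:,2])
E
```

```text
pics
{'time': np.float64(0.0), 'joint_positions': array([ 1.028,  0.088,  1.372, -0.   ,  1.684, -0.103]), 'qvel': array([ 0.001, -0.001,  0.   , -0.   ,  0.001,  0.   ]), 'joint_torque': array([ 1.0000e-03, -3.4018e+01, -3.0243e+01,  7.2000e-02,  3.3000e-02,
       -0.0000e+00]), 'tool_pos': array([0.234, 0.497, 0.226]), 'ee_rot': array([-3.139, -0.   ,  2.702]), 'wrist_force': array([-0.671, -0.595,  0.386]), 'wrist_torque': array([0.017, 0.001, 0.028]), 'width': np.float64(0.094)}
scene [ 1.04438534 -0.61561381  0.68364495] [-0.53611258  0.57858086 -0.61467674]
top [0.28903826 0.00209604 1.07900456] [ 0.19922635 -0.0055028  -0.97993805]
```

View pics/scene0.png

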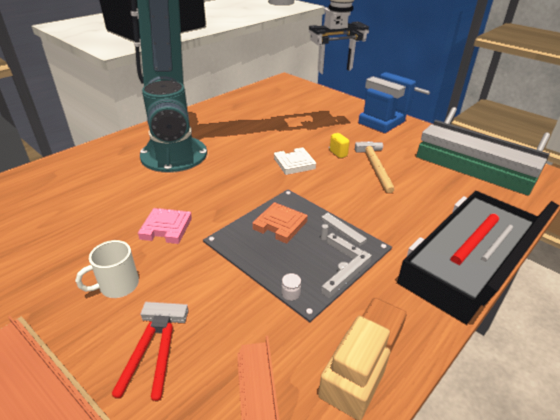

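View pics/top0.png

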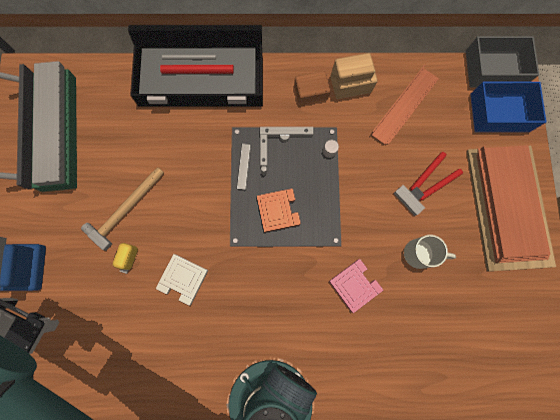

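The top picture shows the jig near (285,187), almost aligned with world x. The stop is at row 131, the fence at column 264, the post at (264,170), the tin at (331,148), and the copper cap at (278,210) with its notch to the right (jig -y). Next I'll enlarge the view and measure.

```bash
cat > h.py <<'E'
import numpy as np,cv2,pickle
def ray(s,u,v,z):
    R=cv2.Rodrigues(np.asarray(s['rvec'],float))[0];t=np.ravel(s['tvec'])
    d=R.T@np.linalg.inv(s['mtx'])@np.array([u,v,1.]);c=-R.T@t
    return c+d*(z-c[2])/d[2]
def proj(s,P):
    return cv2.projectPoints(np.asarray(P,float).reshape(-1,1,3),np.asarray(s['rvec'],float),np.asarray(s['tvec'],float),s['mtx'],None)[0].reshape(-1,2)
def cloud(s):
    R=cv2.Rodrigues(np.asarray(s['rvec'],float))[0];t=np.ravel(s['tvec'])
    v,u=np.mgrid[:420,:560];d=s['depth']
    p=np.stack([u,v,np.ones_like(u)],-1)@np.linalg.inv(s['mtx']).T*d[...,None]
    return (p-t)@R
E
python3 - <<'E'
from h import *
s=pickle.load(open('top0.pkl','rb'));im=s['image'][:,:,::-1]
c=im[115:260,215:355];cv2.imwrite('pics/crop0.png',cv2.resize(c,None,fx=4,fy=4,interpolation=cv2.INTER_CUBIC))
# plate: dark mask
hsv=cv2.cvtColor(im,cv2.COLOR_BGR2HSV)
sub=np.zeros(im.shape[:2],np.uint8);sub[115:260,215:355]=1
m=((hsv[...,2]<90)&(hsv[...,1]<90)&(sub>0)).astype(np.uint8)
cs,_=cv2.findContours(m,cv2.RETR_EXTERNAL,cv2.CHAIN_APPROX_NONE);k=max(cs,key=cv2.contourArea)
P=np.array([ray(s,u,v,.008)[:2] for u,v in k[:,0]],np.float32)
r=cv2.minAreaRect(P);print('plate',r)
m=((hsv[...,0]<14)&(hsv[...,1]>140)&(sub>0)&(hsv[...,2]>120)).astype(np.uint8)
m[:,:250]=0;m[:,310:]=0;m[:180]=0;m[240:]=0
print(m.sum())
cs,_=cv2.findContours(m,cv2.RETR_EXTERNAL,cv2.CHAIN_APPROX_NONE);k=max(cs,key=cv2.contourArea)
P=np.array([ray(s,u,v,.030)[:2] for u,v in k[:,0]],np.float32)
print('cap',cv2.minAreaRect(P))
cl=cloud(s)
print(cl[210,278],cl[215,240],cl[131,300],cl[147,331])
E
```

```text
plate ((0.6367239952087402, 0.05351613089442253), (0.1850893497467041, 0.10091852396726608), 0.8386563658714294)
1069
cap ((0.48695293068885803, -0.023050151765346527), (0.09816203266382217, 0.09857652336359024), 11.738809585571289)
[ 0.48557562 -0.02311005  0.03385729] [0.47650805 0.07967364 0.01068731] [ 0.70965213 -0.086303    0.03120579] [ 0.65664542 -0.16831418  0.04781661]
```

View pics/crop0.png

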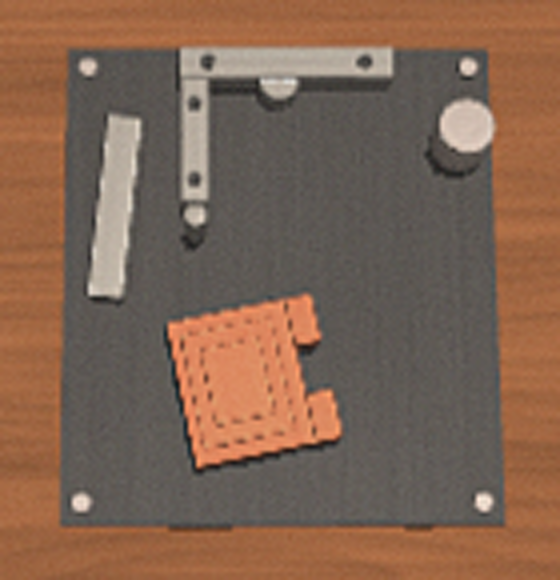

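```bash
cat >> h.py <<'E'
from scipy.optimize import least_squares
def capfit(s,jy,p0=None,z=.030,show=None,box=None):
    # fits cap centre & notch yaw from orange mask by matching the projected rim-top outline (mask overlap)
    im=np.ascontiguousarray(s['image'][:,:,::-1]);hsv=cv2.cvtColor(im,cv2.COLOR_BGR2HSV)
    m=((hsv[...,0]<14)&(hsv[...,1]>120)&(hsv[...,2]>110)).astype(np.uint8)
    return m
E
python3 - <<'E'
from h import *
s=pickle.load(open('top0.pkl','rb'))
px=lambda a,b:(215+(a+.5)/4-.5,115+(b+.5)/4-.5)
L=[(69,50),(487,50),(504,525),(62,525)]
W=np.array([ray(s,*px(*p),.008)[:2] for p in L]);print(W)
J=np.array([[.15,.15],[.15,-.15],[-.19,-.15],[-.19,.15]])
def f(q):
    c,t=q[:2],q[2];R=np.array([[np.cos(t),-np.sin(t)],[np.sin(t),np.cos(t)]]);return ((J@R.T+c)-W).ravel()
r=least_squares(f,[.55,0,0]);print(r.x,r.fun.reshape(-1,2)*1e3)
for n,p,z in [('stopR',(393,77),.03),('stopL-top',(180,47),.03),('stopR-top',(393,47),.03),('fenceface',(208,190),.03),('fenceface',(208,90),.03),('post',(195,215),.048),('tin',(466,125),.05),('tongue',(279,99),.028)]:
    w=ray(s,*px(*p),z)[:2];c,t=r.x[:2],r.x[2];d=w-c
    print(n,w,'jig mm',1e3*np.array([np.cos(t)*d[0]+np.sin(t)*d[1],-np.sin(t)*d[0]+np.cos(t)*d[1]]))
for n,p in [('c(-,+)',(168,324)),('c(+,+)',(310,294)),('c(+,-)',(341,438)),('c(-,-)',(198,468))]:
    w=ray(s,*px(*p),.030)[:2];d=w-c
    print(n,w,'jig mm',1e3*np.array([np.cos(t)*d[0]+np.sin(t)*d[1],-np.sin(t)*d[0]+np.cos(t)*d[1]]))
# wooden table check depth plane
cl=cloud(s);print(cl[330,200],cl[300,450])
E
```

```text
[[ 0.73121812  0.10572008]
 [ 0.73039492 -0.19231759]
 [ 0.39182129 -0.19103863]
 [ 0.39307683  0.10543825]]
[ 0.58162773 -0.04309661 -0.00235689] [[ 0.76273147  0.82935975]
 [ 0.87886338 -1.13213936]
 [-0.54656001 -1.60975381]
 [-1.09503483  1.91253342]]
stopR [ 0.70155171 -0.12209798] jig mm [120.10983699 -78.71850155]
stopL-top [0.72414634 0.02614898] jig mm [142.35500213  69.58130163]
stopR-top [ 0.72373676 -0.12266927] jig mm [142.29617815 -79.23750204]
fenceface [0.61995231 0.00687245] jig mm [38.20670001 50.05924924]
fenceface [0.69236461 0.0066811 ] jig mm [110.61924627  50.03856412]
post [0.59679901 0.01556449] jig mm [15.03297725 58.69669049]
tin [ 0.65907527 -0.16840463] jig mm [  77.74265502 -125.12513338]
tongue [ 0.68638155 -0.04263961] jig mm [104.7524491    0.70389108]
c(-,+) [0.52592282 0.03406137] jig mm [-55.88661182  77.02647827]
c(+,+) [ 0.54637243 -0.06192536] jig mm [-35.21082611 -18.91178884]
c(+,-) [ 0.44789942 -0.08100733] jig mm [-133.63859448  -38.22580094]
c(-,-) [0.42823281 0.01399294] jig mm [-153.52904877   56.72786086]
[ 0.17606004  0.1813003  -0.00276551] [ 0.24887301 -0.47458061  0.0019234 ]
```

Jig origin is at world (0.582, -0.043) with yaw about 0, and the stop, fence, post and tongue match their given jig coordinates to within 1 mm. The cap centre is at jig (-95, +19) with its notch at about -78°. I'll move behind the cap's near edge with the fingers partly closed to make a two-point pusher.

```bash
python3 -m inch '[{"linear":[0.3,-0.9,0],"twist":-0.4,"gripper":0.3},{"linear":[0.3,-0.9,0],"twist":-0.4,"gripper":0.3},{"linear":[0.3,-0.9,0],"twist":-0.4,"gripper":0.3},{"linear":[0.3,-0.9,0],"twist":-0.4,"gripper":0.3}]'
python3 -m inch '[{"linear":[0.3,-0.9,0],"twist":-0.4,"gripper":0.3},{"linear":[0.3,-0.9,0],"twist":-0.4,"gripper":0.3},{"linear":[0.3,-0.9,0],"twist":-0.4,"gripper":0.3},{"linear":[0.3,-0.9,0],"twist":-0.4,"gripper":0.3}]'
python3 -m inch '[{"linear":[0.3,-0.9,0],"twist":-0.4,"gripper":0.3},{"linear":[0.3,-0.9,0],"twist":-0.4,"gripper":0.3},{"linear":[0.3,-0.9,0],"twist":-0.4,"gripper":0.3},{"linear":[0.3,-0.9,0],"twist":-0.4,"gripper":0.3}]'
python3 -m inch '[{"linear":[0.3,-0.9,0],"twist":-0.4,"gripper":0.3},{"linear":[0.3,-0.9,0],"twist":-0.4,"gripper":0.3},{"linear":[0.3,-0.9,0],"twist":-0.4,"gripper":0.3},{"linear":[0.3,-0.9,0],"twist":-0.4,"gripper":0.3}]'
```

```text
time: 0.43
tool_pos: [0.2649, 0.405, 0.2272]
ee_rot: [-3.141, 0.001, 2.275]
wrist_force: [0.2, 0.4, 0.3]
width: 0.0709
time: 0.77
tool_pos: [0.2948, 0.3151, 0.2273]
ee_rot: [-3.142, 0.001, 1.855]
wrist_force: [0.3, 0.7, -0.4]
width: 0.0439
time: 1.1
tool_pos: [0.3247, 0.2251, 0.2272]
ee_rot: [3.141, 0.001, 1.436]
wrist_force: [-0.7, 0.7, 0.3]
width: 0.0283
time: 1.43
tool_pos: [0.3547, 0.1351, 0.227]
ee_rot: [3.141, 0.001, 1.016]
wrist_force: [-0.2, 1.3, -0.2]
width: 0.0282
```

```bash
python3 -m inch '[{"linear":[0.25,-0.9,0],"twist":-0.4,"gripper":0.3},{"linear":[0.25,-0.9,0],"twist":-0.4,"gripper":0.3},{"linear":[0.25,-0.9,0],"twist":-0.4,"gripper":0.3},{"linear":[0.25,-0.9,0],"twist":-0.4,"gripper":0.3}]'
python3 -m inch '[{"linear":[0.25,-0.9,-0.9],"twist":-0.38,"gripper":0.3},{"linear":[0.25,-0.9,-0.9],"twist":-0.38,"gripper":0.3},{"linear":[0.25,-0.9,-0.9],"twist":-0.38,"gripper":0.3},{"linear":[0.25,-0.9,-0.9],"twist":-0.38,"gripper":0.3},{"linear":[0.25,-0.9,-0.9],"twist":-0.38,"gripper":0.3}]'
python3 - <<'E'
from bench import robot
import cv2
o=robot.get_obs();print(o['tool_pos'],o['ee_rot'])
s=robot.snapshot('wrist');cv2.imwrite('pics/w1.png',s['image'][:,:,::-1]);print(s['hand_eye'])
s=robot.snapshot('top');cv2.imwrite('pics/t1.png',s['image'][:,:,::-1])
E
```

```text
time: 1.77
tool_pos: [0.3794, 0.0451, 0.2269]
ee_rot: [3.141, 0.002, 0.597]
wrist_force: [-0.2, 0.7, -0.1]
width: 0.0285
time: 2.18
tool_pos: [0.4024, -0.0429, 0.1349]
ee_rot: [-3.139, 0.006, 0.207]
wrist_force: [-0.3, -0.3, 1.2]
width: 0.0282
[ 0.40245    -0.04294781  0.13486743] [-3.13864523  0.00567692  0.20689182]
[[ 4.03465085e-04 -9.59683073e-01 -2.81084039e-01  8.17902336e-02]
 [ 9.99998900e-01 -1.40897452e-05  1.48349345e-03 -4.85182862e-04]
 [-1.42764396e-03 -2.81084328e-01  9.59682011e-01 -1.57391364e-01]
 [ 0.00000000e+00  0.00000000e+00  0.00000000e+00  1.00000000e+00]]
```

View pics/w1.png

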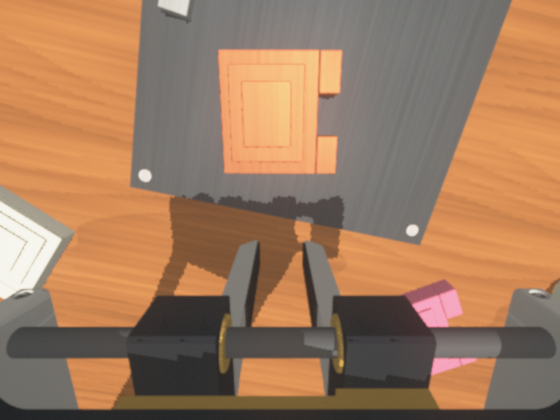

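View pics/t1.png

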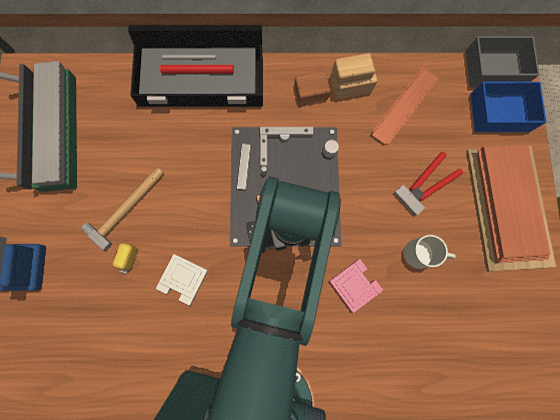

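```bash
cat >> h.py <<'E'
JO=np.array([.5816,-.0431]);JT=-.002
def tojig(w):
    d=np.asarray(w)[:2]-JO;c,s_=np.cos(JT),np.sin(JT);return 1e3*np.array([c*d[0]+s_*d[1],-s_*d[0]+c*d[1]])
from scipy.spatial.transform import Rotation as Ro
def wray(s,o,u,v,z):
    T=np.eye(4);T[:3,:3]=Ro.from_euler('xyz',o['ee_rot']).as_matrix();T[:3,3]=o['tool_pos']
    T=T@np.asarray(s['hand_eye']);d=T[:3,:3]@np.linalg.inv(s['mtx'])@np.array([u,v,1.]);c=T[:3,3]
    return c+d*(z-c[2])/d[2]
def snap(name):
    from bench import robot
    o=robot.get_obs();s=robot.snapshot('wrist');cv2.imwrite(f'pics/{name}.png',s['image'][:,:,::-1]);pickle.dump((o,s),open('w.pkl','wb'))
    print('t',round(o['time'],2),'tcp',np.round(o['tool_pos'],4),'jig',np.round(tojig(o['tool_pos']),1),'yaw',round(np.degrees(o['ee_rot'][2]),1),'F',np.round(o['wrist_force'],1))
def meas(pts):
    o,s=pickle.load(open('w.pkl','rb'))
    for u,v,z in pts: print((u,v),np.round(tojig(wray(s,o,u,v,z)),1))
E
python3 -m inch '[{"linear":[0,0,-0.98],"twist":0,"gripper":0.3},{"linear":[0,0,-0.98],"twist":0,"gripper":0.3},{"linear":[0,0,-0.98],"twist":0,"gripper":0.3},{"linear":[0,0,-0.98],"twist":0,"gripper":0.3}]'
python3 -c "
from h import *
snap('w2')"
```

```text
time: 2.62
tool_pos: [0.4017, -0.0404, 0.037]
ee_rot: [-3.139, 0.005, 0.213]
wrist_force: [0.4, 0.4, 0.1]
width: 0.0281
t 2.62 tcp [ 0.4017 -0.0404  0.037 ] jig [-179.9    2.4] yaw 12.2 F [0.4 0.4 0.1]
```

View pics/w2.png

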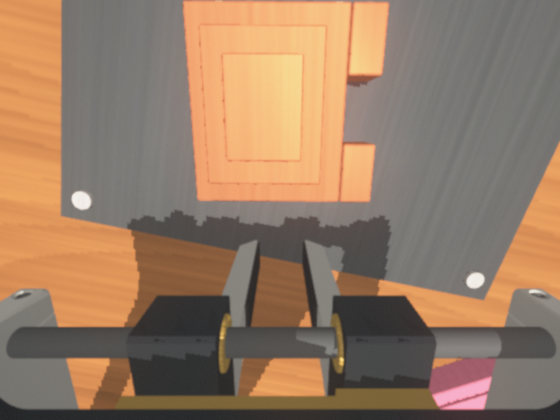

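The wrist picture shows the cap's near corners at (197,201) and (371,202), parallel to the fingers. I'll check these against the top-view corners.

```bash
python3 -c "
from h import *
meas([(197,201,.03),(371,202,.03),(387,3,.03),(186,2,.03),(82,201,.008),(475,281,.008)])"
```

```text
(197, 201) [-152.    58.1]
(371, 202) [-131.1  -40. ]
(387, 3) [-34.7 -17.9]
(186, 2) [-54.9  76.5]
(82, 201) [-175.2  136.8]
(475, 281) [-175.2 -137.5]
```

```bash
python3 -m inch '[{"linear":[0.13,0,0],"twist":0,"gripper":0.3},{"linear":[0.26,0,0],"twist":0,"gripper":0.3},{"linear":[0.29,0,0],"twist":0,"gripper":0.3},{"linear":[0.31,0,0],"twist":0,"gripper":0.3},{"linear":[0.33,0,0],"twist":0,"gripper":0.3},{"linear":[0.36,0,0],"twist":0,"gripper":0.3},{"linear":[0.39,0,0],"twist":0,"gripper":0.3},{"linear":[0.42,0,0],"twist":0,"gripper":0.3},{"linear":[0.45,0,0],"twist":0,"gripper":0.3},{"linear":[0.48,0,0],"twist":0,"gripper":0.3}]'
python3 -m inch '[{"linear":[0.03,0,0],"twist":0,"gripper":0.3},{"linear":[0.06,0,0],"twist":0,"gripper":0.3},{"linear":[0.09,0,0],"twist":0,"gripper":0.3},{"linear":[0.12,0,0],"twist":0,"gripper":0.3},{"linear":[0.15,0,0],"twist":0,"gripper":0.3},{"linear":[0.18,0,0],"twist":0,"gripper":0.3},{"linear":[0.21,0,0],"twist":0,"gripper":0.3}]'
python3 -c "
from h import *
snap('w3')"
```

```text
time: 3.5
tool_pos: [0.452, -0.0423, 0.0393]
ee_rot: [-3.141, 0.001, 0.209]
wrist_force: [-1.5, 0.7, 1.3]
width: 0.028
time: 4.08
tool_pos: [0.4735, -0.0423, 0.0394]
ee_rot: [3.142, 0.0, 0.21]
wrist_force: [-1.8, 0.4, 0.1]
width: 0.0282
t 4.08 tcp [ 0.4735 -0.0423  0.0394] jig [-108.1    0.6] yaw 12.0 F [-1.8  0.4  0.1]
```

View pics/w3.png

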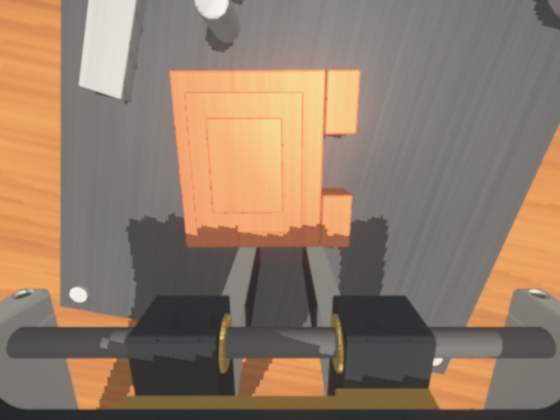

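The cap is sliding flush on the fingers, with its front corners at (172,71) and (359,70) and the post foot near (228,40).

```bash
python3 -c "
from h import *
meas([(172,71,.03),(359,70,.03),(350,246,.03),(187,246,.03),(211,2,.048)])"
```

```text
(172, 71) [-14.3  78.7]
(359, 70) [  6.6 -16. ]
(350, 246) [-89.4 -38.6]
(187, 246) [-110.4   59. ]
(211, 2) [15.3 58.5]
```

```bash
python3 -m inch '[{"linear":[-0.06,-0.01,0],"twist":0,"gripper":0.3},{"linear":[-0.06,-0.01,0],"twist":0,"gripper":0.3},{"linear":[-0.03,-0.16,0],"twist":0,"gripper":0.3},{"linear":[-0.03,-0.16,0],"twist":0,"gripper":0.3},{"linear":[0.02,-0.16,0],"twist":0,"gripper":0.3},{"linear":[0.05,-0.16,0],"twist":0,"gripper":0.3},{"linear":[0.08,-0.16,0],"twist":0,"gripper":0.3},{"linear":[0.11,-0.16,0],"twist":0,"gripper":0.3},{"linear":[0.14,-0.16,0],"twist":0,"gripper":0.3},{"linear":[0.16,-0.16,0],"twist":0,"gripper":0.3}]'
python3 -c "
from h import *
snap('w4')"
```

```text
time: 4.97
tool_pos: [0.4894, -0.0581, 0.0394]
ee_rot: [-3.141, 0.0, 0.21]
wrist_force: [-0.7, -0.3, 1.2]
width: 0.0285
t 4.97 tcp [ 0.4894 -0.0581  0.0394] jig [-92.2 -15.2] yaw 12.0 F [-0.7 -0.3  1.2]
```

View pics/w4.png

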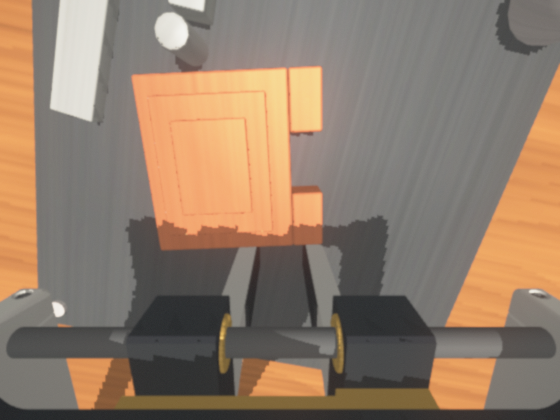

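The front corners are at (134,76) and (322,67), just short of the post at (190,60). The cap has turned slightly the right way.

Run:
```python
from h import *
meas([(134,76,.03),(322,67,.03),(322,245,.03),(160,250,.03)])
for th in range(12,92,6):
    t=np.radians(th);n=np.array([np.cos(t),np.sin(t)]);e=np.array([np.sin(t),-np.cos(t)])
    p=np.array([15,58])-115*n+46*e
    print(th,np.round(p,1), 'shift from now', np.round((p-[-91.5,-15.2])/100,3),'twist',(th-12)/60)
```

```text
(134, 76) [-4.9 82. ]
(322, 67) [ 19.8 -12.6]
(322, 245) [-76.4 -37.3]
(160, 250) [-100.6   59.2]
12 [-87.9 -10.9] shift from now [0.036 0.043] twist 0.0
18 [-80.2 -21.3] shift from now [ 0.113 -0.061] twist 0.1
24 [-71.3 -30.8] shift from now [ 0.202 -0.156] twist 0.2
30 [-61.6 -39.3] shift from now [ 0.299 -0.241] twist 0.3
36 [-51.  -46.8] shift from now [ 0.405 -0.316] twist 0.4
42 [-39.7 -53.1] shift from now [ 0.518 -0.379] twist 0.5
48 [-27.8 -58.2] shift from now [ 0.637 -0.43 ] twist 0.6
54 [-15.4 -62.1] shift from now [ 0.761 -0.469] twist 0.7
60 [ -2.7 -64.6] shift from now [ 0.888 -0.494] twist 0.8
66 [ 10.2 -65.8] shift from now [ 1.017 -0.506] twist 0.9
72 [ 23.2 -65.6] shift from now [ 1.147 -0.504] twist 1.0
78 [ 36.1 -64.1] shift from now [ 1.276 -0.489] twist 1.1
84 [ 48.7 -61.2] shift from now [ 1.402 -0.46 ] twist 1.2
90 [ 61. -57.] shift from now [ 1.525 -0.418] twist 1.3
```

```bash
python3 -m inch '[{"linear":[0.03,-0.01,0],"twist":0.03,"gripper":0.3},{"linear":[0.06,-0.03,0],"twist":0.05,"gripper":0.3},{"linear":[0.09,-0.04,0],"twist":0.07,"gripper":0.3},{"linear":[0.11,-0.06,0],"twist":0.1,"gripper":0.3},{"linear":[0.14,-0.09,0],"twist":0.13,"gripper":0.3},{"linear":[0.17,-0.12,0],"twist":0.16,"gripper":0.3},{"linear":[0.2,-0.155,0],"twist":0.19,"gripper":0.3}]'
python3 -c "
from h import *
snap('w5')"
```

```text
time: 5.6
tool_pos: [0.5095, -0.0739, 0.0394]
ee_rot: [-3.142, -0.0, 0.41]
wrist_force: [-1.2, -0.5, -0.4]
width: 0.0279
t 5.6 tcp [ 0.5095 -0.0739  0.0394] jig [-72.1 -30.9] yaw 23.5 F [-1.2 -0.5 -0.4]
```

View pics/w5.png

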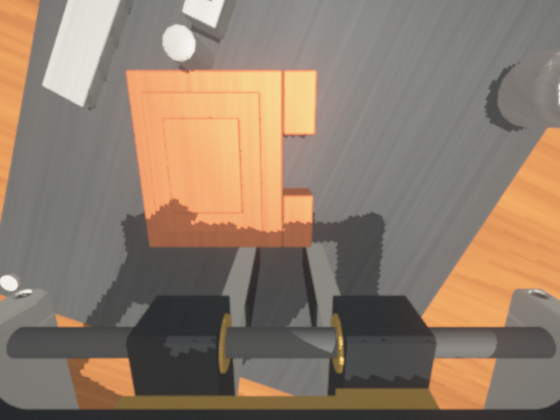

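```bash
cat >> h.py <<'E'
def arc(nd,sc,ths,cur,yaw):
    for th in ths:
        t=np.radians(th);n=np.array([np.cos(t),np.sin(t)]);e=np.array([np.sin(t),-np.cos(t)])
        p=np.array([15,58])-nd*n+sc*e
        print(th,np.round(p,1),'shift',np.round((p-cur)/100,3),'twist',round((th-yaw)/60,3))
E
python3 - <<'E'
from h import *
meas([(127,70,.03),(316,70,.03),(313,246,.03),(148,247,.03)])
arc(113.5,44.5,range(24,94,4),[-72.1,-30.9],23.5)
E
```

```text
(127, 70) [-4.6 85.9]
(316, 70) [34.7 -3.8]
(313, 246) [-55.  -44.7]
(148, 247) [-96.1  47.6]
24 [-70.6 -28.8] shift [0.015 0.021] twist 0.008
28 [-64.3 -34.6] shift [ 0.078 -0.037] twist 0.075
32 [-57.7 -39.9] shift [ 0.144 -0.09 ] twist 0.142
36 [-50.7 -44.7] shift [ 0.214 -0.138] twist 0.208
40 [-43.3 -49. ] shift [ 0.288 -0.181] twist 0.275
44 [-35.7 -52.9] shift [ 0.364 -0.22 ] twist 0.342
48 [-27.9 -56.1] shift [ 0.442 -0.252] twist 0.408
52 [-19.8 -58.8] shift [ 0.523 -0.279] twist 0.475
56 [-11.6 -61. ] shift [ 0.605 -0.301] twist 0.542
60 [ -3.2 -62.5] shift [ 0.689 -0.316] twist 0.608
64 [  5.2 -63.5] shift [ 0.773 -0.326] twist 0.675
68 [ 13.7 -63.9] shift [ 0.858 -0.33 ] twist 0.742
72 [ 22.2 -63.7] shift [ 0.943 -0.328] twist 0.808
76 [ 30.7 -62.9] shift [ 1.028 -0.32 ] twist 0.875
80 [ 39.1 -61.5] shift [ 1.112 -0.306] twist 0.942
84 [ 47.4 -59.5] shift [ 1.195 -0.286] twist 1.008
88 [ 55.5 -57. ] shift [ 1.276 -0.261] twist 1.075
92 [ 63.4 -53.9] shift [ 1.355 -0.23 ] twist 1.142
```

```bash
python3 -m inch '[{"linear":[0.02,0.015,0],"twist":0.01,"gripper":0.3},{"linear":[0.05,-0.01,0],"twist":0.04,"gripper":0.3},{"linear":[0.08,-0.035,0],"twist":0.075,"gripper":0.3},{"linear":[0.11,-0.06,0],"twist":0.11,"gripper":0.3},{"linear":[0.145,-0.09,0],"twist":0.14,"gripper":0.3},{"linear":[0.18,-0.115,0],"twist":0.175,"gripper":0.3},{"linear":[0.215,-0.14,0],"twist":0.21,"gripper":0.3},{"linear":[0.25,-0.16,0],"twist":0.24,"gripper":0.3},{"linear":[0.29,-0.18,0],"twist":0.275,"gripper":0.3}]'
python3 -c "
from h import *
snap('w6')"
```

```text
time: 6.4
tool_pos: [0.537, -0.0928, 0.0393]
ee_rot: [-3.141, 0.004, 0.698]
wrist_force: [-5.9, -3.1, 2.1]
width: 0.0283
t 6.4 tcp [ 0.537  -0.0928  0.0393] jig [-44.5 -49.8] yaw 40.0 F [-5.9 -3.1  2.1]
```

View pics/w6.png

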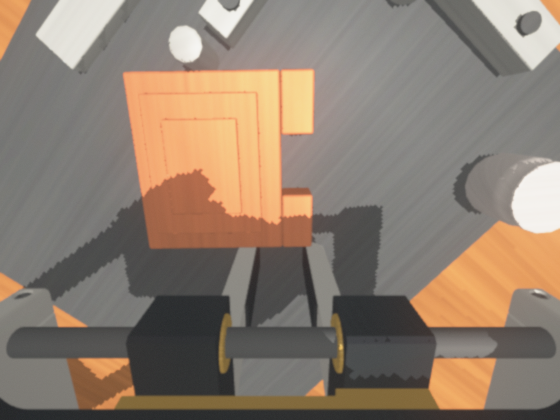

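The cap now bears on the post: it is flush on the fingers at about 40° of tool yaw, so the notch is about 50° off, with roughly 7 N on the wrist. I'll continue round the arc.

```bash
python3 -m inch '[{"linear":[0.035,-0.02,0],"twist":0.033,"gripper":0.3},{"linear":[0.075,-0.04,0],"twist":0.067,"gripper":0.3},{"linear":[0.115,-0.058,0],"twist":0.1,"gripper":0.3},{"linear":[0.153,-0.074,0],"twist":0.133,"gripper":0.3},{"linear":[0.193,-0.088,0],"twist":0.167,"gripper":0.3},{"linear":[0.233,-0.102,0],"twist":0.2,"gripper":0.3}]'
python3 -m inch '[{"linear":[0.04,-0.012,0],"twist":0.033,"gripper":0.3},{"linear":[0.082,-0.022,0],"twist":0.067,"gripper":0.3},{"linear":[0.124,-0.03,0],"twist":0.1,"gripper":0.3},{"linear":[0.166,-0.037,0],"twist":0.133,"gripper":0.3},{"linear":[0.208,-0.042,0],"twist":0.167,"gripper":0.3},{"linear":[0.25,-0.047,0],"twist":0.2,"gripper":0.3}]'
python3 -c "
from h import *
snap('w7')"
```

```text
time: 6.95
tool_pos: [0.561, -0.1032, 0.0393]
ee_rot: [3.142, 0.003, 0.907]
wrist_force: [-2.4, -2.7, 1.6]
width: 0.0283
time: 7.45
tool_pos: [0.5864, -0.1081, 0.0393]
ee_rot: [3.141, 0.003, 1.116]
wrist_force: [-1.2, -3.1, 0.3]
width: 0.0281
t 7.45 tcp [ 0.5864 -0.1081  0.0393] jig [  5. -65.] yaw 64.0 F [-1.2 -3.1  0.3]
```

View pics/w7.png

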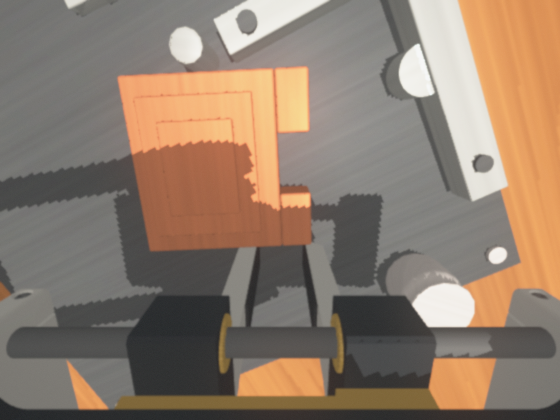

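```bash
python3 -m inch '[{"linear":[0.042,0,0],"twist":0.033,"gripper":0.3},{"linear":[0.085,0,0],"twist":0.067,"gripper":0.3},{"linear":[0.127,0.002,0],"twist":0.1,"gripper":0.3},{"linear":[0.17,0.004,0],"twist":0.133,"gripper":0.3},{"linear":[0.212,0.008,0],"twist":0.167,"gripper":0.3},{"linear":[0.255,0.014,0],"twist":0.2,"gripper":0.3},{"linear":[0.297,0.02,0],"twist":0.233,"gripper":0.3},{"linear":[0.339,0.027,0],"twist":0.267,"gripper":0.3},{"linear":[0.38,0.036,0],"twist":0.3,"gripper":0.3},{"linear":[0.42,0.045,0],"twist":0.333,"gripper":0.3}]'
python3 -c "
from h import *
snap('w8')"
```

```text
time: 8.33
tool_pos: [0.6292, -0.1045, 0.0395]
ee_rot: [3.14, 0.004, 1.464]
wrist_force: [0.9, -6.1, -1.7]
width: 0.0282
t 8.33 tcp [ 0.6292 -0.1045  0.0395] jig [ 47.7 -61.3] yaw 83.9 F [ 0.9 -6.1 -1.7]
```

View pics/w8.png

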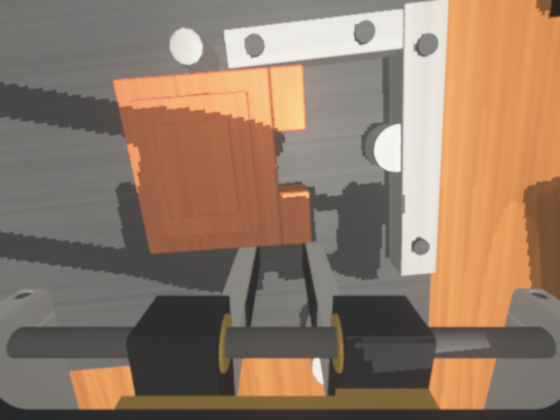

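The cap is nearly square to the fence, with its front edge running from (116,80) to (304,66) and the notch facing the tongue at (385,148).

Run:
```python
from h import *
meas([(116,80,.03),(304,66,.03),(311,242,.03),(149,252,.03),(230,68,.03),(404,50,.03),(186,42,.048)])
```

```text
(116, 80) [-27.2  51.4]
(304, 66) [70.8 47.8]
(311, 242) [ 67.1 -50.1]
(149, 252) [-32.7 -46.3]
(230, 68) [32.8 50.9]
(404, 50) [122.  50.]
(186, 42) [17.2 60.3]
```

```bash
python3 -m inch '[{"linear":[0,-0.06,0],"twist":0,"gripper":0.3},{"linear":[0,-0.12,0],"twist":0,"gripper":0.3},{"linear":[0,-0.12,0.3],"twist":0,"gripper":0.3},{"linear":[0,-0.12,0.6],"twist":0,"gripper":0.3},{"linear":[-0.2,-0.12,0.6],"twist":-0.1,"gripper":0.3},{"linear":[-0.5,-0.12,0.6],"twist":-0.2,"gripper":0.3},{"linear":[-0.8,-0.12,0.6],"twist":-0.3,"gripper":0.3},{"linear":[-1,-0.12,0.6],"twist":-0.4,"gripper":0.3},{"linear":[-1,-0.12,0.6],"twist":-0.5,"gripper":0.3},{"linear":[-1,-0.12,0.6],"twist":-0.6,"gripper":0.3}]'
python3 -m inch '[{"linear":[-0.1,0.3,0],"twist":-0.1,"gripper":0.3},{"linear":[-0.15,0.6,0],"twist":-0.2,"gripper":0.3},{"linear":[-0.15,0.74,0],"twist":-0.3,"gripper":0.3},{"linear":[-0.15,0.74,0],"twist":-0.4,"gripper":0.3},{"linear":[-0.15,0.74,0],"twist":-0.5,"gripper":0.3},{"linear":[-0.15,0.74,0],"twist":-0.6,"gripper":0.3},{"linear":[-0.15,0.74,0],"twist":-0.7,"gripper":0.3},{"linear":[-0.15,0.74,0],"twist":-0.8,"gripper":0.3},{"linear":[-0.15,0.74,0],"twist":-0.8,"gripper":0.3}]'
python3 -c "
from h import *
snap('w9')"
```

```text
time: 9.22
tool_pos: [0.5274, -0.114, 0.0999]
ee_rot: [3.141, -0.001, 0.829]
wrist_force: [0.4, -0.9, 0.5]
width: 0.0284
time: 9.97
tool_pos: [0.5136, -0.0401, 0.0997]
ee_rot: [-3.141, -0.001, -0.004]
wrist_force: [-0.8, -0.0, -0.6]
width: 0.0281
t 9.97 tcp [ 0.5136 -0.0401  0.0997] jig [-68.    2.9] yaw -0.3 F [-0.8 -0.  -0.6]
```

View pics/w9.png

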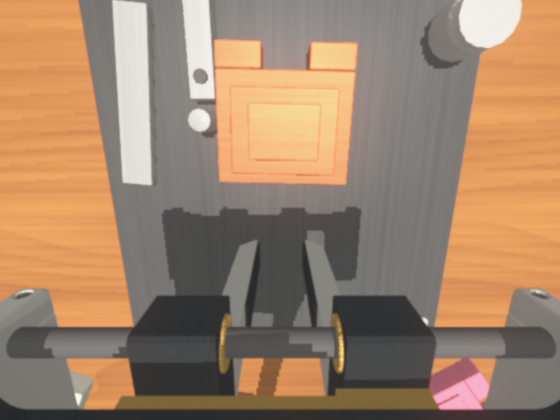

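The cap is almost square. Its rear corners are at (219,183) and (346,185), with the fence and post to its left.

Run:
```python
from h import *
meas([(219,183,.03),(346,185,.03),(357,44,.03),(214,40,.03),(200,118,.048)])
```

```text
(219, 183) [-30.5  51.3]
(346, 185) [-32.3 -48.3]
(357, 44) [ 66.7 -49.9]
(214, 40) [69.3 48.7]
(200, 118) [17.8 57.6]
```

```bash
python3 -m inch '[{"linear":[0,-0.02,-0.3],"twist":0,"gripper":0.3},{"linear":[0,-0.02,-0.6],"twist":0,"gripper":0.3},{"linear":[0.1,-0.02,-0.6],"twist":0,"gripper":0.3},{"linear":[0.2,-0.02,-0.6],"twist":0,"gripper":0.3},{"linear":[0.25,-0.02,-0.6],"twist":0,"gripper":0.3},{"linear":[0.28,-0.02,-0.6],"twist":0,"gripper":0.3},{"linear":[0.31,-0.02,-0.6],"twist":0,"gripper":0.3},{"linear":[0.34,-0.02,-0.6],"twist":0,"gripper":0.3},{"linear":[0.37,-0.02,-0.6],"twist":0,"gripper":0.3},{"linear":[0.4,-0.02,-0.6],"twist":0,"gripper":0.3}]'
python3 -m inch '[{"linear":[0.03,0,0],"twist":0,"gripper":0.3},{"linear":[0.06,0,0],"twist":0,"gripper":0.3},{"linear":[0.09,0,0],"twist":0,"gripper":0.3},{"linear":[0.12,0,0],"twist":0,"gripper":0.3},{"linear":[0.15,0,0],"twist":0,"gripper":0.3},{"linear":[0.18,0,0],"twist":0,"gripper":0.3}]'
python3 -c "
from h import *
snap('w10')"
```

```text
time: 10.85
tool_pos: [0.5539, -0.0422, 0.0401]
ee_rot: [3.141, -0.001, -0.002]
wrist_force: [-3.1, 0.1, 2.2]
width: 0.0282
time: 11.35
tool_pos: [0.5717, -0.0422, 0.0394]
ee_rot: [3.142, 0.0, -0.002]
wrist_force: [-3.0, -0.6, 1.9]
width: 0.0282
t 11.35 tcp [ 0.5717 -0.0422  0.0394] jig [-9.9  0.9] yaw -0.1 F [-3.  -0.6  1.9]
```

View pics/w10.png

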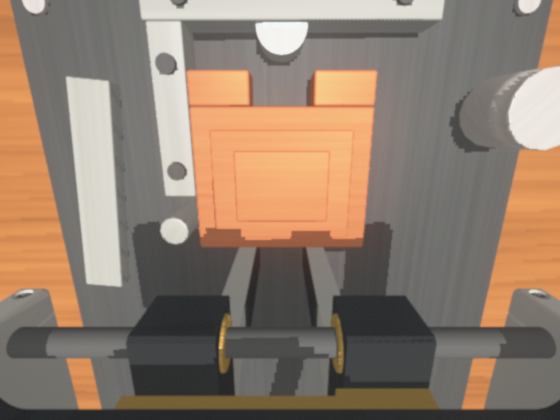

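The cap is square, notch facing the tongue, about 21 mm short of the stop.

```bash
python3 -m inch '[{"linear":[0.03,0,0],"twist":0,"gripper":0.3},{"linear":[0.06,0,0],"twist":0,"gripper":0.3},{"linear":[0.09,0,0],"twist":0,"gripper":0.3},{"linear":[0.12,0,0],"twist":0,"gripper":0.3},{"linear":[0.145,0,0],"twist":0,"gripper":0.3},{"linear":[0.165,0,0],"twist":0,"gripper":0.3},{"linear":[0.18,0,0],"twist":0,"gripper":0.3},{"linear":[0.19,0,0],"twist":0,"gripper":0.3}]'
python3 -c "
from h import *
snap('w11')"
```

```text
time: 12.07
tool_pos: [0.5906, -0.0422, 0.0394]
ee_rot: [3.142, 0.0, -0.002]
wrist_force: [-2.1, -0.0, 0.6]
width: 0.0282
t 12.07 tcp [ 0.5906 -0.0422  0.0394] jig [9.  0.9] yaw -0.1 F [-2.1 -0.   0.6]
```

View pics/w11.png

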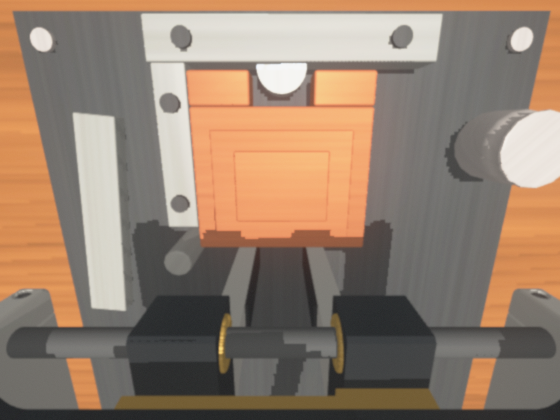

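```bash
python3 -m inch '[{"linear":[-0.1,0,0],"twist":0,"gripper":0.3},{"linear":[-0.2,0,0],"twist":0,"gripper":0.3},{"linear":[-0.2,0,0.35],"twist":0,"gripper":0.3},{"linear":[-0.2,0,0.7],"twist":0,"gripper":0.3},{"linear":[-0.1,-0.3,0.7],"twist":0.1,"gripper":0.3},{"linear":[0.1,-0.6,0.7],"twist":0.2,"gripper":0.3},{"linear":[0.4,-0.77,0.7],"twist":0.3,"gripper":0.3},{"linear":[0.53,-0.77,0.7],"twist":0.4,"gripper":0.3},{"linear":[0.53,-0.77,0.7],"twist":0.5,"gripper":0.3},{"linear":[0.53,-0.77,0.7],"twist":0.6,"gripper":0.3}]'
python3 -m inch '[{"linear":[0,0,0],"twist":0.1,"gripper":0.3},{"linear":[0,0,0],"twist":0.2,"gripper":0.3},{"linear":[0,0,0],"twist":0.3,"gripper":0.3},{"linear":[0,0,0],"twist":0.4,"gripper":0.3},{"linear":[0,0,0],"twist":0.5,"gripper":0.3},{"linear":[0,0,0],"twist":0.6,"gripper":0.3},{"linear":[0,0,0],"twist":0.7,"gripper":0.3},{"linear":[0,0,0],"twist":0.8,"gripper":0.3},{"linear":[0,0,0],"twist":0.9,"gripper":0.3},{"linear":[0,0,0],"twist":0.9,"gripper":0.3}]'
python3 -m inch '[{"linear":[0,0,-0.35],"twist":0,"gripper":0.3},{"linear":[0,0,-0.7],"twist":0,"gripper":0.3},{"linear":[0,0,-0.7],"twist":0,"gripper":0.3},{"linear":[0,0,-0.7],"twist":0,"gripper":0.3}]'
python3 -c "
from h import *
snap('w12')"
```

```text
time: 12.95
tool_pos: [0.6449, -0.12, 0.1094]
ee_rot: [3.14, -0.001, 0.631]
wrist_force: [-0.1, 0.3, -1.0]
width: 0.0284
time: 13.78
tool_pos: [0.6441, -0.1193, 0.1098]
ee_rot: [3.14, 0.0, 1.57]
wrist_force: [0.6, -0.3, 0.5]
width: 0.028
time: 14.12
tool_pos: [0.6418, -0.1187, 0.037]
ee_rot: [-3.136, -0.002, 1.567]
wrist_force: [0.6, -0.6, 0.6]
width: 0.0281
t 14.12 tcp [ 0.6418 -0.1187  0.037 ] jig [ 60.3 -75.5] yaw 89.8 F [ 0.6 -0.6  0.6]
```

View pics/w12.png

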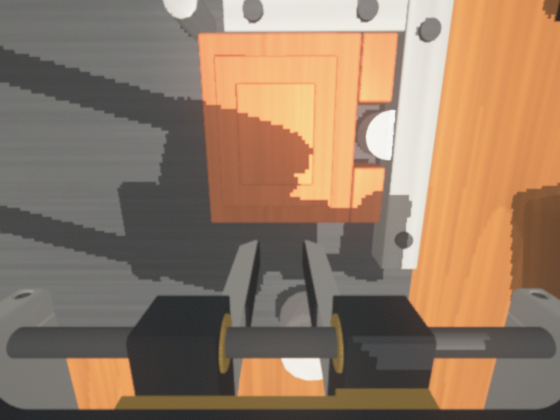

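```bash
python3 -m inch '[{"linear":[0,0.07,0],"twist":0,"gripper":0.3},{"linear":[0,0.13,0],"twist":0,"gripper":0.3},{"linear":[0,0.15,0],"twist":0,"gripper":0.3},{"linear":[0,0.155,0],"twist":0,"gripper":0.3},{"linear":[0,0.16,0],"twist":0,"gripper":0.3},{"linear":[0,0.165,0],"twist":0,"gripper":0.3},{"linear":[0,0.17,0],"twist":0,"gripper":0.3}]'
python3 -m inch '[{"linear":[0,0.005,0],"twist":0,"gripper":0.3},{"linear":[0,0.01,0],"twist":0,"gripper":0.3}]'
python3 -m inch '[{"linear":[0,0.005,0],"twist":0,"gripper":0.3},{"linear":[0,0.005,0],"twist":0,"gripper":0.3}]'
```

```text
time: 14.75
tool_pos: [0.6435, -0.1023, 0.0397]
ee_rot: [3.141, 0.0, 1.569]
wrist_force: [-0.3, 0.1, -0.3]
width: 0.0281
time: 14.92
tool_pos: [0.6435, -0.102, 0.0396]
ee_rot: [3.141, 0.001, 1.568]
wrist_force: [-0.7, -2.6, 0.8]
width: 0.0281
time: 15.08
tool_pos: [0.6435, -0.102, 0.0396]
ee_rot: [3.141, 0.002, 1.568]
wrist_force: [-0.3, -4.2, 0.5]
width: 0.0281
```

```bash
python3 -m inch '[{"linear":[0,0.005,0],"twist":0,"gripper":0.3},{"linear":[0,0.01,0],"twist":0,"gripper":0.3},{"linear":[0,0.01,0],"twist":0,"gripper":0.3}]'
python3 -m inch '[{"linear":[0,0.005,0],"twist":0,"gripper":0.3},{"linear":[0,0.005,0],"twist":0,"gripper":0.3}]'
python3 -c "
from h import *
snap('w13')"
```

```text
time: 15.33
tool_pos: [0.6435, -0.1019, 0.0396]
ee_rot: [3.141, 0.004, 1.568]
wrist_force: [0.8, -5.7, 0.1]
width: 0.0283
time: 15.5
tool_pos: [0.6435, -0.1019, 0.0396]
ee_rot: [3.141, 0.005, 1.568]
wrist_force: [-0.5, -7.7, -0.4]
width: 0.0282
t 15.5 tcp [ 0.6435 -0.1019  0.0396] jig [ 62.  -58.7] yaw 89.8 F [-0.5 -7.7 -0.4]
```

View pics/w13.png

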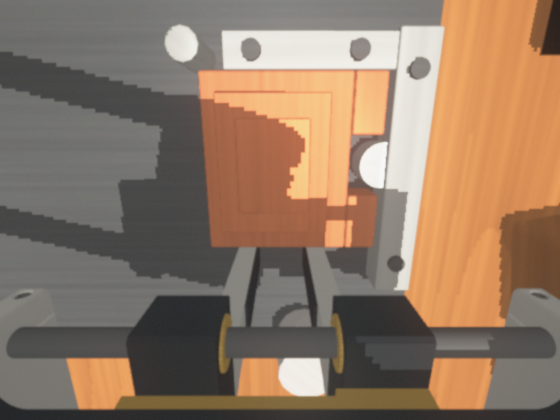

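Pressed with about 8 N, the cap sits flush on the fence: its edge at row 70 meets the fence at row 68. Now I'll go behind it for the seating press.

```bash
python3 -m inch '[{"linear":[0,-0.1,0],"twist":0,"gripper":0.3},{"linear":[0,-0.2,0],"twist":0,"gripper":0.3},{"linear":[0,-0.2,0.35],"twist":0,"gripper":0.3},{"linear":[0,-0.2,0.7],"twist":0,"gripper":0.3},{"linear":[-0.3,-0.2,0.7],"twist":-0.1,"gripper":0.3},{"linear":[-0.6,-0.2,0.7],"twist":-0.2,"gripper":0.3},{"linear":[-0.8,-0.1,0.7],"twist":-0.3,"gripper":0.3},{"linear":[-0.8,0.2,0.7],"twist":-0.4,"gripper":0.3},{"linear":[-0.8,0.5,0.7],"twist":-0.5,"gripper":0.3},{"linear":[-0.8,0.58,0.7],"twist":-0.6,"gripper":0.3}]'
python3 -m inch '[{"linear":[0,0,0],"twist":-0.1,"gripper":0.3},{"linear":[0,0,0],"twist":-0.2,"gripper":0.3},{"linear":[0,0,0],"twist":-0.3,"gripper":0.3},{"linear":[0,0,0],"twist":-0.4,"gripper":0.3},{"linear":[0,0,0],"twist":-0.5,"gripper":0.3},{"linear":[0,0,0],"twist":-0.6,"gripper":0.3},{"linear":[0,0,0],"twist":-0.7,"gripper":0.3},{"linear":[0,0,0],"twist":-0.8,"gripper":0.3},{"linear":[0,0,0],"twist":-0.9,"gripper":0.3},{"linear":[0,0,0],"twist":-0.9,"gripper":0.3}]'
python3 -m inch '[{"linear":[0,0,-0.35],"twist":0,"gripper":0.3},{"linear":[0,0,-0.7],"twist":0,"gripper":0.3},{"linear":[0,0,-0.7],"twist":0,"gripper":0.3},{"linear":[0,0,-0.7],"twist":0,"gripper":0.3}]'
python3 -c "
from h import *
snap('w14')"
```

```text
time: 16.38
tool_pos: [0.5628, -0.0377, 0.1097]
ee_rot: [-3.139, -0.003, 0.937]
wrist_force: [0.3, 0.2, -0.1]
width: 0.028
time: 17.22
tool_pos: [0.5634, -0.0411, 0.1094]
ee_rot: [-3.14, 0.0, -0.004]
wrist_force: [0.4, 0.5, -0.9]
width: 0.0282
time: 17.55
tool_pos: [0.5615, -0.0408, 0.0374]
ee_rot: [-3.14, 0.006, -0.0]
wrist_force: [0.1, -0.7, 0.7]
width: 0.028
t 17.55 tcp [ 0.5615 -0.0408  0.0374] jig [-20.1   2.2] yaw -0.0 F [ 0.1 -0.7  0.7]
```

View pics/w14.png

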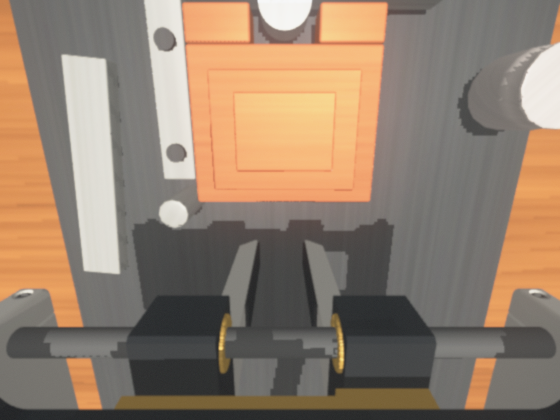

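```bash
python3 -m inch '[{"linear":[0.1,-0.02,0],"twist":0,"gripper":0.3},{"linear":[0.2,-0.02,0],"twist":0,"gripper":0.3},{"linear":[0.24,-0.02,0],"twist":0,"gripper":0.3},{"linear":[0.26,-0.02,0],"twist":0,"gripper":0.3},{"linear":[0.265,-0.02,0],"twist":0,"gripper":0.3},{"linear":[0.27,-0.02,0],"twist":0,"gripper":0.3},{"linear":[0.275,-0.02,0],"twist":0,"gripper":0.3},{"linear":[0.28,-0.02,0],"twist":0,"gripper":0.3}]'
python3 -m inch '[{"linear":[0.003,0,0],"twist":0,"gripper":0.3},{"linear":[0.006,0,0],"twist":0,"gripper":0.3},{"linear":[0.01,0,0],"twist":0,"gripper":0.3},{"linear":[0.01,0,0],"twist":0,"gripper":0.3}]'
python3 -m inch '[{"linear":[0.004,0,0],"twist":0,"gripper":0.3},{"linear":[0.008,0,0],"twist":0,"gripper":0.3},{"linear":[0.01,0,0],"twist":0,"gripper":0.3}]'
```

```text
time: 18.27
tool_pos: [0.5912, -0.0432, 0.0397]
ee_rot: [3.142, 0.0, -0.002]
wrist_force: [-1.9, -0.5, 1.1]
width: 0.0282
time: 18.6
tool_pos: [0.5921, -0.0432, 0.0393]
ee_rot: [-3.142, 0.001, -0.002]
wrist_force: [-1.8, -0.0, 1.2]
width: 0.0282
time: 18.85
tool_pos: [0.5934, -0.0432, 0.0393]
ee_rot: [3.142, 0.0, -0.002]
wrist_force: [-1.5, -0.3, 0.5]
width: 0.0282
```

```bash
python3 -m inch '[{"linear":[0.005,0,0],"twist":0,"gripper":0.3},{"linear":[0.01,0,0],"twist":0,"gripper":0.3},{"linear":[0.01,0,0],"twist":0,"gripper":0.3}]'
python3 -m inch '[{"linear":[0.005,0,0],"twist":0,"gripper":0.3},{"linear":[0.005,0,0],"twist":0,"gripper":0.3}]'
python3 -m inch '[{"linear":[0.005,0,0],"twist":0,"gripper":0.3},{"linear":[0.005,0,0],"twist":0,"gripper":0.3}]'
```

```text
time: 19.1
tool_pos: [0.5941, -0.0432, 0.0393]
ee_rot: [3.142, 0.001, -0.002]
wrist_force: [-2.6, -0.8, 1.2]
width: 0.0283
time: 19.27
tool_pos: [0.5941, -0.0432, 0.0393]
ee_rot: [3.142, 0.002, -0.002]
wrist_force: [-5.7, 0.1, 2.3]
width: 0.0282
time: 19.43
tool_pos: [0.5942, -0.0432, 0.0393]
ee_rot: [3.142, 0.003, -0.002]
wrist_force: [-7.1, -0.0, 3.4]
width: 0.0282
```

```bash
python3 -m inch '[{"linear":[0.004,0,0],"twist":0,"gripper":0.3},{"linear":[0.007,0,0],"twist":0,"gripper":0.3},{"linear":[0.007,0,0],"twist":0,"gripper":0.3}]'
python3 -m inch '[{"linear":[0,0,0],"twist":0,"gripper":0.3},{"linear":[0,0,0],"twist":0,"gripper":0.3}]'
```

```text
time: 19.68
tool_pos: [0.5942, -0.0433, 0.0394]
ee_rot: [3.141, 0.005, -0.002]
wrist_force: [-7.6, -0.1, 4.6]
width: 0.028
time: 19.85
tool_pos: [0.5942, -0.0432, 0.0393]
ee_rot: [3.142, 0.005, -0.002]
wrist_force: [-8.1, 0.1, 3.8]
width: 0.0282
```

```bash
python3 -m inch '[{"linear":[0.004,0,0],"twist":0,"gripper":0.3},{"linear":[0.004,0,0],"twist":0,"gripper":0.3},{"linear":[0.004,0,0],"twist":0,"gripper":0.3},{"linear":[0.004,0,0],"twist":0,"gripper":0.3},{"linear":[0.004,0,0],"twist":0,"gripper":0.3}]'
for i in 1 2 3; do python3 -m inch '[{"linear":[0,0,0],"twist":0,"gripper":0.3},{"linear":[0,0,0],"twist":0,"gripper":0.3},{"linear":[0,0,0],"twist":0,"gripper":0.3},{"linear":[0,0,0],"twist":0,"gripper":0.3},{"linear":[0,0,0],"twist":0,"gripper":0.3},{"linear":[0,0,0],"twist":0,"gripper":0.3}]' | grep -E 'time|force'; done
python3 -c "
from h import *
snap('w15')"
```

```text
time: 20.27
tool_pos: [0.5943, -0.0432, 0.0393]
ee_rot: [3.142, 0.006, -0.002]
wrist_force: [-7.9, 0.1, 4.3]
width: 0.028
time: 20.77
wrist_force: [-8.6, 0.6, 4.5]
time: 21.27
wrist_force: [-8.8, -1.3, 5.1]
time: 21.77
wrist_force: [-9.1, 0.2, 4.3]
t 21.77 tcp [ 0.5942 -0.0432  0.0393] jig [12.6 -0.1] yaw -0.1 F [-9.1  0.2  4.3]
```

View pics/w15.png

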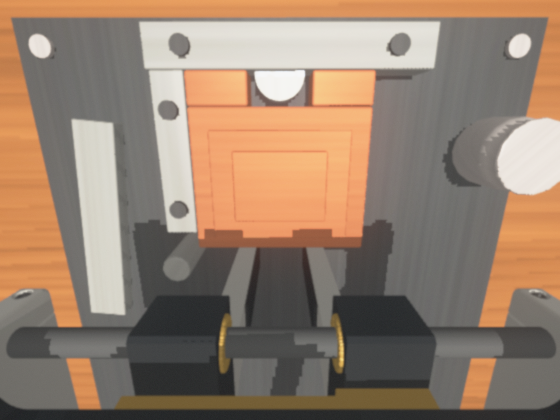

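The cap's front edge is flush with the stop (row 69), the notch is over the tongue at (280,85), and 8 to 9 N was held for 1.5 s. I'll back off and check.

```bash
python3 -m inch '[{"linear":[-0.02,0,0],"twist":0,"gripper":0.3},{"linear":[-0.08,0,0],"twist":0,"gripper":0.3},{"linear":[-0.2,0,0],"twist":0,"gripper":0.3},{"linear":[-0.3,0,0],"twist":0,"gripper":0.3},{"linear":[-0.3,0,0.3],"twist":0,"gripper":0.3},{"linear":[-0.3,0,0.6],"twist":0,"gripper":0.3},{"linear":[-0.3,0,0.6],"twist":0,"gripper":0.3},{"linear":[-0.3,0,0.6],"twist":0,"gripper":0.3}]'
python3 -c "
from h import *
snap('w16')
o,s=pickle.load(open('w.pkl','rb'));cv2.imwrite('pics/w16c.png',cv2.resize(s['image'][0:230,140:420,::-1],None,fx=2.5,fy=2.5,interpolation=cv2.INTER_CUBIC))
from bench import robot
t=robot.snapshot('scene');cv2.imwrite('pics/s16.png',cv2.resize(t['image'][180:320,195:400,::-1],None,fx=3.5,fy=3.5,interpolation=cv2.INTER_CUBIC))"
```

```text
time: 22.48
tool_pos: [0.5693, -0.0436, 0.1029]
ee_rot: [3.14, -0.009, -0.002]
wrist_force: [-0.5, -0.8, -0.2]
width: 0.0279
t 22.48 tcp [ 0.5693 -0.0436  0.1029] jig [-12.3  -0.5] yaw -0.1 F [-0.5 -0.8 -0.2]
```

View pics/w16c.png

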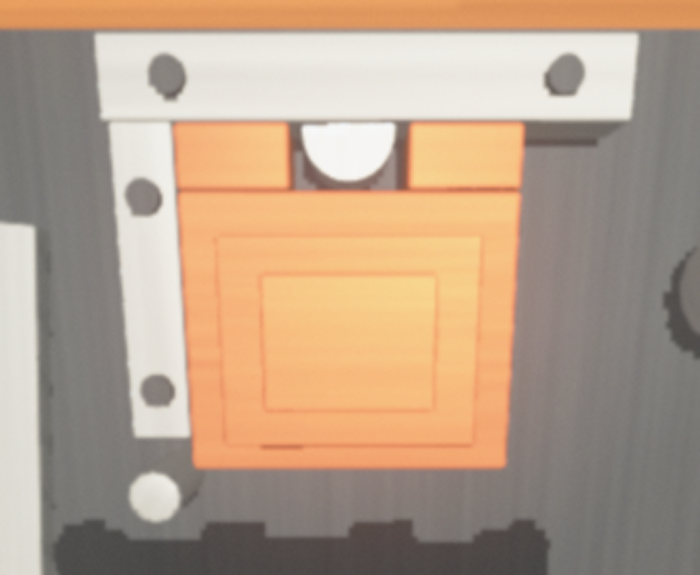

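View pics/s16.png

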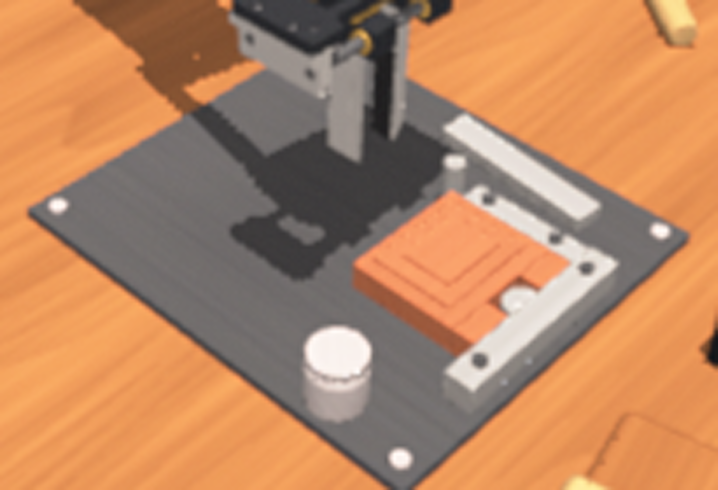

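```bash
python3 -c "
from bench import robot
robot.close_job();o=robot.get_obs();print(o['time'],o['wrist_force'])"
```

```text
the job is handed in; nothing more can be done
the job is handed in; nothing more can be done
```

The cap is home: notch over the tongue, flush against the end stop and the side fence, and let go. I handed the job in at about 22.5 s, and the robot gave no verdict.

1. **Turn:** Using the two partly closed fingers as a flat pusher, I slid the cap flat against the corner post and rolled it round anticlockwise. With the notch at about 50° from the jig's x it was bearing on the post, with about 7 N at the wrist.
2. **Slide home:** I then pushed it from behind along the fence until the notch was over the tongue. I squared it against the fence with about 8 N.
3. **Seating:** I pressed it against the end stop for about 1.5 s. The wrist read 8–9 N along x and up to about 10 N in total. The highest push I read at any point was about 10 N, against the 25 N limit.

**Last checks:** After backing off, the wrist and scene pictures show no visible gap at the stop or the fence. The cap looks square, the tongue is centred in the notch and the fingers are clear. The tin and setting bar were in view and had not been touched.

**Limits of the checks:** Flushness after letting go was judged by eye rather than measured again. Camera calibration is good to about 2 mm, and measured points disagreed with each other or with the given sizes by up to about 3 mm, mostly under 2 mm. I did not re-measure the bystanders on the bench, and nothing went near them at bench height.

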